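Tip a seat board into the stapling jig, push it home and flip the toggle clamp shut

ROBOT

A 6-joint arm with a two-finger parallel gripper is mounted at the origin on the work surface; the furniture and walls round the work are solid. World frame = base frame: x ahead of the robot, y to its left, z up, the work surface at z = 0. Lengths are in m, angles in rad, forces in N, time in s.
With the tool pointing down it reaches from about 0.375 to 0.9 m from the base axis. Payload 3.1 kg.
Tool frame: the origin (TCP) lies at the very end of the fingers, on their centre line; the grasp point (between the pads) lies 19 mm behind it (grip_depth is the distance from the TCP to the grasp point, in m); z points along the fingers, y is the line along which they close (so a half turn about z gives the same grasp; the last joint's range is limited). The gripper opens to 85 mm and grips with 20 to 120 N. Pads are 22 mm wide; open, the fingers measure 114 mm over their backs; the gripper's body (76 mm by 85 mm) begins 54 mm behind the grasp point. The pads swing forward as they close: fully open they stand 13 mm farther back than shut.
Start: joints at [-1.403, 0.527, 1.433, -0, 1.181, -0.178], TCP at [0.212, -0.588, 0.231] pointing down, gripper open.
Joint ranges: [-3.08, 3.08], [-0.75, 2.2], [0.22, 2.44], [-1.43, 4.57], [0, 2.65], [-2.85, 2.85]. Speed limits (rad/s): [2.79, 2.79, 3.14, 3.14, 3.14, 3.14].

INTERFACE

Orientations are given as a unit quaternion [x, y, z, w].
In Python, from station import * gives the robot as it stands.
- The arm moves only by the tool apply_moves, never from a script. Its argument "plan" is a list of rows, each a list of 7 numbers: the shift along the tool's x, y, z in m, then the turn, a rotation vector about the tool's x, y, z in rad, then the gripper command: -1 is fully open, 1 is shut, values between are in proportion. In form: [[dx, dy, dz, wx, wy, wz, jaw], ...]. A call has 1 to 8 rows; each row shifts and turns the commanded pose from where the row before left it, along the tool's axes as they then stand; what a row does not reach is not made up. A row lasts 1/8 s, in which the tool goes at most 62.5 mm and 10.7 degrees, less where a joint would pass 70% of its speed; a pose out of reach is approached as far as the arm can. A call is refused whole if a number of a shift passes 0.0625 or a number of a turn 0.188, either way. A call with a gripper value outside its range is refused whole. The fingers move at their own pace and stop on an object; "force" is the grip in N (left out, the last holds). Time passes only in rows, so rows that do not move let the fingers close. It gives the time, the measured TCP pose, the force, the opening and the grip force at its end, in the units of the state.
- sense(): the state, without advancing time (a new reading comes with each control period).
- snapshot(name): name is "scene" or "top"; returns the picture (384x512x3 uint8, red, green, blue); there is no depth.
- calibration(name): a dict with "camera_matrix" (3x3 intrinsics, pixels), "R" (3x3) and "t" (3): a world point X has camera coordinates R X + t. Camera axes: x right, y down, z forward; pixel columns grow to the right and rows downward; lengths in m; the calibration is good to about 2 mm. A picture is of the moment at which its call begins. calibration takes no time and is no camera call.
- sign_off(): hands the job in; it is judged then, once.
The state is a dict: "t": time; "q": joint angles; "qd": joint speeds; "tau": joint torques, N m; "tcp_pos": TCP position; "tool_rot": TCP orientation; "force": force on the tool from outside, world axes, zero at the start; "ft_torque": the same for the moment, N m; "finger_gap": opening from 0.0 (shut) to 1.0 (fully open); "gripper_force": force on a finger pad.
Only numpy, scipy, OpenCV 4.12 (cv2) and the standard library are available. Lean on these libraries where they do the work, as an engineer would, in place of code of your own. Each camera call takes 0.05 s, during which the arm holds its last target. There are 200 camera calls.

TASK

Get the plywood seat board ready for stapling: push it at the top so that it tips forward off the back posts and drops flat into the bed of the jig, then push it along until it sits square and fully home against the two end stops, and only then push the toggle clamp's handle over until the clamp is fully shut on the board. Work only by pushing with the fingers: do not lift or carry the board, and leave the tools and supplies round the jig where they are.

Things in the scene. Friction and masses are not known exactly. Their poses are not given: they have to be found in the camera images.
- jig: Stapling jig: plywood deck 300 x 385 x 18 mm fixed on the bench. Origin on the bench, deck top 18 mm above; z up, x across, -y is 'forward', the way the board falls and slides. Deck from y = +150 to -235 mm. Two 18 mm high wooden side cleats at left and right (inner faces x = +-124.5 mm, y = +45 to -105 mm) guide the 240 mm wide board with 4 mm to spare each side.
- post_gap (a point): On the deck, midway between the front faces of the two wooden back posts (22 mm square, 80 mm high above the deck, at jig x = +-96 mm, y = +112 to +134 mm). 170 mm is free between the posts, so fingers can pass between them to push the board.
- stop_line (a point): On the deck, midway between the two end stops (wooden blocks 60 x 20 mm, 18 mm high, at jig x = +-75 mm), in line with their faces toward the bed, jig y = -118 mm. The board is home when its far edge touches both faces. The clamp stands between and beyond them.
- seat_board: Loose plywood board, 240 (x) x 180 (y) x 12 mm (z), about 0.35 kg, four T-nuts in its upper (+z) face. Origin: centre of its underside. Starts on its rear (+y) long edge on the deck, leaning back 8 degrees on the posts. Pushed forward at the top it falls by itself after some 40 mm, upper face up, into the bed, about 20 mm short of the stops. Home, its origin is at jig y = -28 mm.
- board_far_edge (a point): Middle of the seat board's far long edge, half-way through its thickness: the top edge while the board stands (about 195 mm above the bench), the edge that meets the end stops when it lies home.
- board_rear_edge (a point): Middle of the seat board's rear long edge, half-way through its thickness: the edge it stands on, and the edge to push on from between the posts once it lies flat (it then spans 18 to 30 mm above the bench).
- board_center (a point): Centre of the seat board.
- clamp_handle (a joint): Handle of the steel toggle clamp, rad: 0 = open, handle standing up and leaning forward, 62 degrees above level; 1.13 = shut at its stop, about level. Pushing its end forward (jig -y) and down shuts it. It goes over centre at 1.08 and so stays shut; friction holds it wherever it is left. Takes 1 to 5 N at the grip. It swings the pad arm down on the board.
- handle_hinge (a point): Axis of the clamp handle (along the jig's x), at jig y = -188 mm, 58 mm above the bench.
- handle_end (a point): Point on the centre line of the clamp handle's grip, 105 mm from its axis. The grip is a 19 mm thick round bar from about 55 to 121 mm from the axis.
- clamp_pad: Rubber pad, 20 mm wide, on a spring spindle under the clamp's arm; origin at the centre of its face. Open, it is held about 100 mm above the bench over the far end of the bed; shut, it presses on the board at jig x = 0, y = -85 mm.
- tape_measure: Yellow tape measure, 34 x 80 x 64 mm, stands on the bench behind the posts, to one side. A bystander; origin at the centre of its underside.
- magnet_dish: Round steel dish with tacks, 98 mm wide, 25 mm high, on the bench behind the posts, to one side. A bystander; origin at the centre of its underside.
- staple_carton: Small brown carton of staples, 54 x 102 x 30 mm, on the bench beside the clamp end of the jig. A bystander; origin at the centre of its underside.
- chalk: Flat piece of white tailor's chalk, 41 x 47 x 9 mm, on the jig's deck beside the clamp. A bystander; origin at the centre of its underside.

How it is judged:
On the way, in this order (a step that is already met when the one before it is completed fails the run):
1. the board has been tipped over and lies flat, the clamp still open (angle between seat_board's own z axis and vertical below 0.05 rad and z of board_center in the frame of jig below 0.029 m and value of joint clamp_handle below 0.4 rad), for 0.2 s.
2. the clamp is shut and its pad presses the board (value of joint clamp_handle above 1.05 rad and contact force between clamp_pad and seat_board above 2 N), for 0.2 s.
At the end, for the whole second after the job is handed in: The board lies flat on the deck (within 3 degrees) in the bed, its far edge within 3 mm of the end stops, square within 2 degrees; the clamp handle is past 1.05 rad and the pad presses the board with more than 2 N; all is at rest (all of step 2 and angle between seat_board's own z axis and vertical below 0.05 rad and z of board_center in the frame of jig below 0.029 m and y of board_far_edge in the frame of jig between -0.121 and -0.115 m and y of board_rear_edge in the frame of jig below 0.065 m and x of board_center in the frame of jig between -0.008 and 0.008 m and angle between the y axis of seat_board and the y axis of jig, either way round below 0.035 rad and linear speed of seat_board below 0.02 m/s and velocity of joint clamp_handle below 0.1 rad/s); the robot touches nothing.
It fails at once if the board is lifted instead of tipped and slid (height (world z) of board_center above 0.145 m or height (world z) of board_rear_edge above 0.055 m).
It fails at once if the clamp is flipped over before the board is home against the stops (value of joint clamp_handle above 0.6 rad and y of board_far_edge in the frame of jig above -0.114 m).
It fails at once if a tool or supply round the jig is disturbed (moved over 20 mm) (distance of any of tape_measure, magnet_dish, staple_carton, chalk from where it was at the start of the episode above 0.02 m).
It also fails if it takes over 51 s, if anything falls off the work surface, if the arm or the gripper's body presses on something with over 40 N, if the wrist force passes 120 N, or if a joint passes its speed limit or range.

## Working session

There is one attempt and no reset: what is moved stays moved. The work goes in short steps, Python scripts to look and compute and a tool call to move; the robot and the scene stay as the last step left them, time stands still between calls to the robot, and variables do not carry over. Pictures are saved under pics/ and viewed, at most 10 in all, crops included, and the job is handed in when it is done.

Besides the shell and the picture viewer there is one more tool, called after "Emit:" as a command line: name --pt "numbers of a row" for each row, then --argument value for the rest. apply_moves: Moves the arm, as the interface text tells. Its arguments: {"type":"object","properties":{"plan":{"type":"array"},"force":{"type":"number"}},"required":["plan"]}

```bash
mkdir -p pics; python3 - <<'E'
from station import *
import cv2
for n in ("scene","top"):
    im=snapshot(n); cv2.imwrite(f"pics/{n}0.png",cv2.resize(im[:,:,::-1],(800,600),interpolation=cv2.INTER_CUBIC))
    c=calibration(n); print(n,c)
s=sense(); print(s['t'],s['tcp_pos'],s['tool_rot'],s['finger_gap'])
E
```

```text
scene {'camera_matrix': array([[469.03925931,   0.        , 250.17359939],
       [  0.        , 469.03925931, 203.89101953],
       [  0.        ,   0.        ,   1.        ]]), 'R': array([[-0.84706111, -0.53140236, -0.00995019],
       [-0.37270521,  0.60723471, -0.70168143],
       [ 0.37891727, -0.59065857, -0.71242134]]), 't': array([0.48220743, 0.19253827, 1.48905124])}
top {'camera_matrix': array([[477.57624667,   0.        , 249.87886089],
       [  0.        , 477.57624667, 188.68886203],
       [  0.        ,   0.        ,   1.        ]]), 'R': array([[ 0.0097794 , -0.99992556,  0.00729633],
       [-0.99697389, -0.01031275, -0.07705008],
       [ 0.07711958, -0.00652074, -0.99700053]]), 't': array([0.13560271, 0.51648326, 1.36955604])}
0.1 [ 0.21174903 -0.58736647  0.23044565] [ 9.85096162e-01  1.72001846e-01  2.18499552e-05 -9.57409859e-04] 0.9948052316090381
```

View pics/scene0.png

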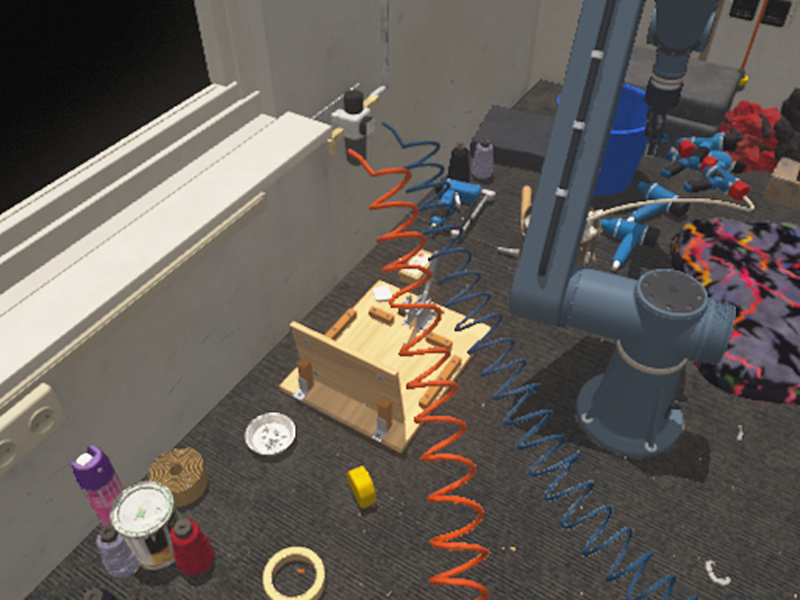

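View pics/top0.png

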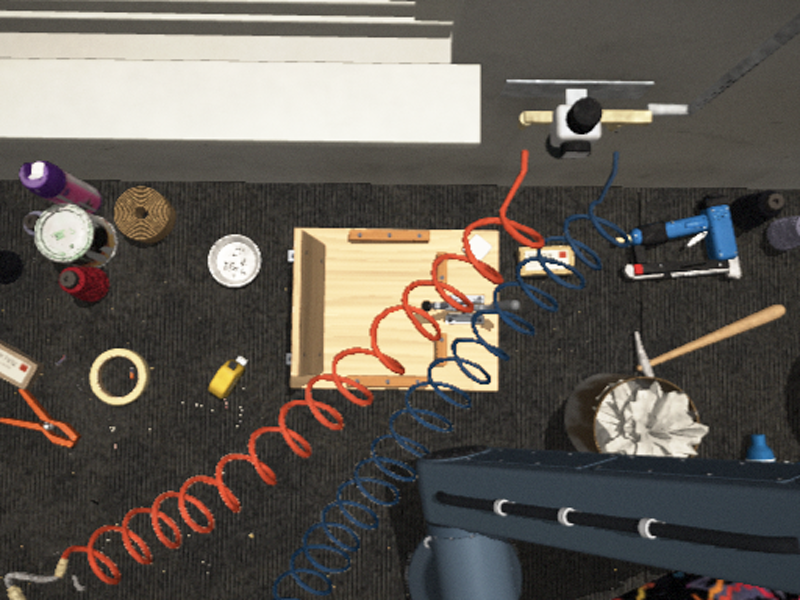

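The jig lies in the top view with deck corners near (291,229), (498,229), (498,389), (291,389). Its forward direction is to the right, and the clamp is near (465,308). I'll enlarge the jig for better corner positions.

```bash
cat > h.py <<'E'
from station import *
import cv2, numpy as np
def px2w(n,u,v,z):
    c=calibration(n); K,R,t=c['camera_matrix'],c['R'],c['t']
    d=R.T@np.linalg.inv(K)@[u,v,1]; o=-R.T@t
    return o+d*(z-o[2])/d[2]
def w2px(n,X):
    c=calibration(n); p=c['camera_matrix']@(c['R']@np.array(X)+c['t']); return p[:2]/p[2]
E
python3 - <<'E'
from h import *
im=snapshot("top"); u0,v0=176,138   # crop 160x120 x5
cv2.imwrite("pics/t1.png",cv2.resize(im[v0:v0+120,u0:u0+160,::-1],(800,600),interpolation=cv2.INTER_CUBIC))
for p in [(291,229),(498,229),(498,389),(291,389)]: print(px2w("top",p[0]/1.5625,p[1]/1.5625,.018))
E
```

```text
[0.6370133  0.32835623 0.018     ]
[ 0.64128385 -0.06001474  0.018     ]
[ 0.34278712 -0.0596152   0.018     ]
[0.33918613 0.32238779 0.018     ]
```

View pics/t1.png

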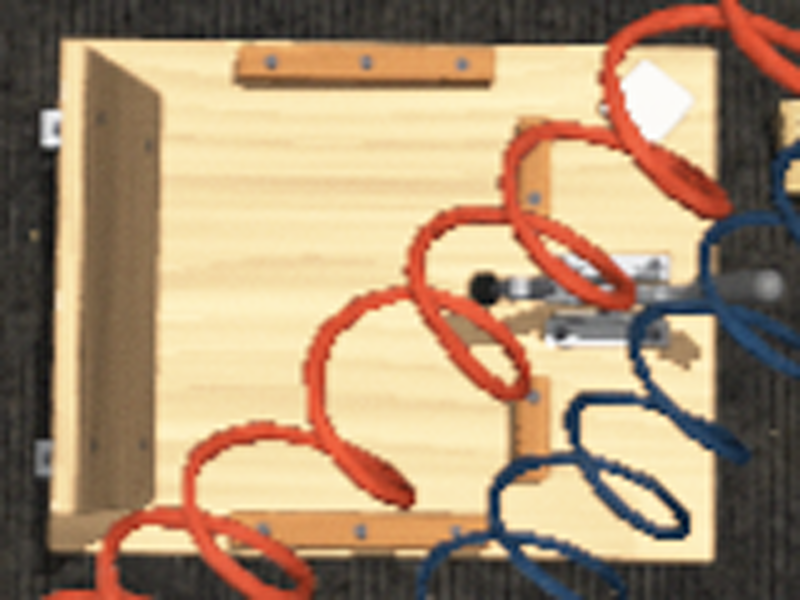

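Deck corners in the crop are about (62,39), (717,46), (715,562), (50,550). The cleat ends are at x≈236/492, and the stop faces at x≈516 and 512. Fitting the jig pose from these.

```bash
python3 - <<'E'
from h import *
from scipy.optimize import least_squares
f=lambda p:((p[0]+.5)/5-.5+176,(p[1]+.5)/5-.5+138)
J=[(.15,.15,.018),(.15,-.235,.018),(-.15,-.235,.018),(-.15,.15,.018)]
P=[f(p) for p in [(62,39),(717,46),(715,562),(50,550)]]
def w(p,X):
    c,s=np.cos(p[2]),np.sin(p[2]); return [p[0]+c*X[0]-s*X[1],p[1]+s*X[0]+c*X[1],X[2]]
r=least_squares(lambda p:np.ravel([w2px("top",w(p,X))-q for X,q in zip(J,P)]),[.49,.17,0])
p=r.x;print(p,np.degrees(p[2]),r.fun.round(2)); np.save("jig.npy",p)
g=lambda q:((q+.5-[176,138])*5-.5).round()
for n,X in dict(cl=(.1245,.045,.036),cl2=(.1245,-.105,.036),stop=(.105,-.118,.036),stop2=(-.105,-.118,.036),topL=(.12,.106-.0,.195),topR=(-.12,.106,.195),hinge=(0,-.188,.058),hend=(0,-.188-.105*np.cos(1.082),.058+.105*np.sin(1.082)),pad=(0,-.085,.1)).items():
    print(n,np.round(w(p,X),4),g(w2px("top",w(p,X))))
c=calibration("top");print(-c['R'].T@c['t'])
# tape & dish (scene px top/1.5625)
for n,q in dict(dish=(234,261),tape=(228,378),carton=(545,260)).items():
    X=px2w("top",q[0]/1.5625,q[1]/1.5625,.03);print(n,X)
E
```

```text
[ 0.4911894   0.17436797 -0.00428578] -0.24555706070577685 [-0.14 -0.45  0.15  0.14  0.25 -0.13 -0.25  0.43]
cl [0.6159 0.2188 0.036 ] [238.  78.]
cl2 [0.6152 0.0688 0.036 ] [498.  82.]
stop [0.5957 0.0559 0.036 ] [520. 116.]
stop2 [0.3857 0.0568 0.036 ] [516. 481.]
topL [0.6116 0.2799 0.195 ] [104.  38.]
topR [0.3716 0.2809 0.195 ] [ 93. 510.]
hinge [ 0.4904 -0.0136  0.058 ] [645. 297.]
hend [ 0.4902 -0.0629  0.1507] [760. 287.]
pad [0.4908 0.0894 0.1   ] [466. 289.]
[0.40797461 0.1498495  1.40425377]
dish [0.5740707  0.43100251 0.03      ]
tape [0.35867264 0.43637778 0.03      ]
carton [ 0.58209519 -0.14547456  0.03      ]
```

Emit:
apply_moves --pt "0 0 -0.014 0 0 -0.175 1" --pt "0 0 -0.014 0 0 -0.175 1" --pt "0 0 -0.014 0 0 -0.175 1" --pt "0 0 -0.014 0 0 -0.175 1" --pt "0 0 -0.014 0 0 -0.175 1" --pt "0 0 -0.014 0 0 -0.175 1" --pt "0 0 -0.014 0 0 -0.175 1" --pt "0 0 0 0 0 0 1"

```text
t: 1.15
tcp_pos: [0.212, -0.5884, 0.3302]
tool_rot: [0.708, 0.706, -0.001, 0.001]
force: [-0.5, -0.4, -0.3]
finger_gap: 0.003
gripper_force: 0.0
```

Emit:
apply_moves --pt "0.05 0.035 0 0 0 0 1" --pt "0.05 0.035 0 0 0 0 1" --pt "0.05 0.035 0 0 0 0 1" --pt "0.05 0.035 0 0 0 0 1" --pt "0.05 0.035 0 0 0 0 1" --pt "0.05 0.035 0 0 0 0 1" --pt "0.05 0.035 0 0 0 0 1" --pt "0.05 0.035 0 0 0 0 1"

```text
t: 2.15
tcp_pos: [0.4924, -0.186, 0.3285]
tool_rot: [0.708, 0.706, -0.0, -0.001]
force: [0.5, -0.8, -0.6]
finger_gap: -0.004
gripper_force: 0.0
```

Emit:
apply_moves --pt "0.06 0 0 0 0 0 1" --pt "0.06 0 0 0 0 0 1" --pt "0.06 0 0 0 0 0 1" --pt "0.06 0 0 0 0 0 1" --pt "0.06 0 0 0 0 0 1" --pt "0.06 0 0 0 0 0 1" --pt "0.06 0 0 0 0 0 1" --pt "0.06 0 0 0 0 0 1"

```text
t: 3.15
tcp_pos: [0.4912, 0.2938, 0.3284]
tool_rot: [0.708, 0.706, -0.001, -0.0]
force: [1.5, 0.5, -0.3]
finger_gap: -0.004
gripper_force: 0.0
```

Emit:
apply_moves --pt "0.06 0 0 0 0 0 1" --pt "0 0 0 0 0 0 1" --pt "0 0 0 0 0 0 1"

```text
t: 3.52
tcp_pos: [0.4912, 0.3515, 0.3281]
tool_rot: [0.707, 0.707, -0.001, -0.0]
force: [-0.4, -0.2, -0.3]
finger_gap: 0.003
gripper_force: 0.0
```

Emit:
apply_moves --pt "0 0 0.055 0 0 0 1" --pt "0 0 0.055 0 0 0 1" --pt "0 0 0.053 0 0 0 1" --pt "-0.015 0 0 0 0 0 1" --pt "-0.01 0 0 0 0 0 1" --pt "-0.008 0 0 0 0 0 1" --pt "-0.008 0 0 0 0 0 1" --pt "-0.008 0 0 0 0 0 1"

```text
t: 4.53
tcp_pos: [0.4924, 0.3027, 0.1676]
tool_rot: [0.707, 0.707, 0.001, 0.0]
force: [0.3, 0.8, 0.2]
finger_gap: 0.007
gripper_force: 0.0
```

Emit:
apply_moves --pt "-0.008 0 0 0 0 0 1" --pt "-0.008 0 0 0 0 0 1" --pt "-0.008 0 0 0 0 0 1" --pt "0 0 0 0 0 0 1"

```text
t: 5.03
tcp_pos: [0.4918, 0.2784, 0.1662]
tool_rot: [0.707, 0.707, -0.0, -0.0]
force: [0.1, 0.9, -0.3]
finger_gap: 0.001
gripper_force: 0.0
```

```bash
python3 - <<'E'
from h import *
im=snapshot("scene"); u0,v0=170,170
cv2.imwrite("pics/s2.png",cv2.resize(im[v0:v0+120,u0:u0+160,::-1],(800,600),interpolation=cv2.INTER_CUBIC))
E
```

```text
(no output)
```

View pics/s2.png

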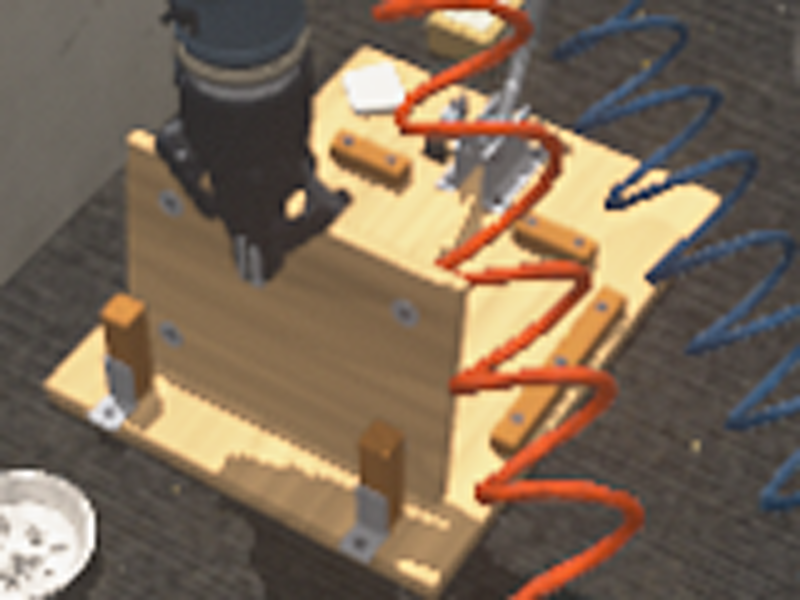

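The board is off the posts and near upright, with the fingers (≈250,270) touching its back at the centre. I'll keep pushing gently until it falls.

Emit:
apply_moves --pt "-0.007 0 0 0 0 0 1" --pt "-0.007 0 0 0 0 0 1" --pt "-0.007 0 0 0 0 0 1" --pt "-0.007 0 0 0 0 0 1" --pt "0 0 0 0 0 0 1" --pt "0 0 0 0 0 0 1" --pt "0 0 0 0 0 0 1" --pt "0 0 0 0 0 0 1"

```text
t: 6.08
tcp_pos: [0.4919, 0.2512, 0.1663]
tool_rot: [0.707, 0.707, 0.0, -0.0]
force: [0.1, -0.1, 0.4]
finger_gap: -0.005
gripper_force: 0.0
```

```bash
python3 - <<'E'
from h import *
im=snapshot("scene"); u0,v0=170,170
cv2.imwrite("pics/s3.png",cv2.resize(im[v0:v0+120,u0:u0+160,::-1],(800,600),interpolation=cv2.INTER_CUBIC))
E
```

```text
(no output)
```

View pics/s3.png

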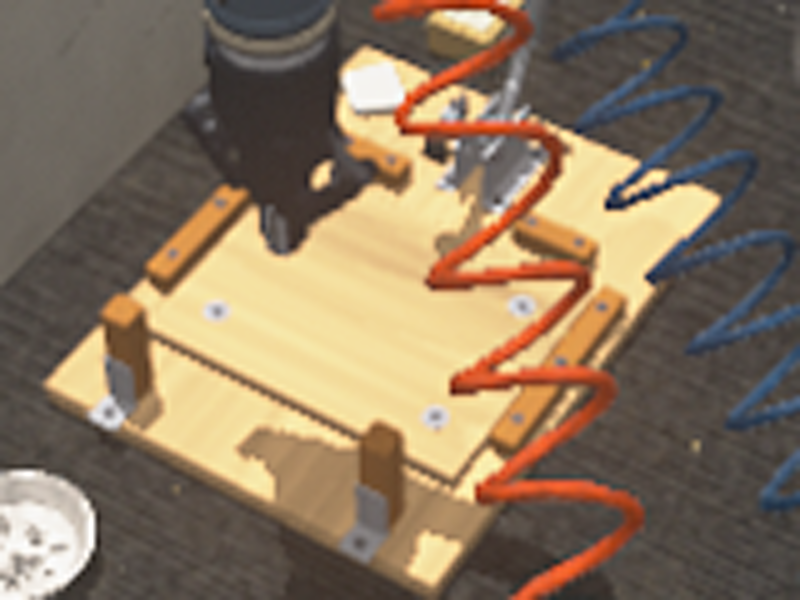

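The board lies flat in the bed, between the cleats and short of the stops. Next I go behind its rear edge, between the posts.

Emit:
apply_moves --pt "0.025 0 0 0 0 0 1" --pt "0.025 0 0 0 0 0 1" --pt "0 0 0.05 0 0 0 1" --pt "0 0 0.05 0 0 0 1" --pt "0 0 0.03 0 0 0 1" --pt "0 0 0.012 0 0 0 1" --pt "0 0 0 0 0 0 1" --pt "0 0 0 0 0 0 1"

```text
t: 7.12
tcp_pos: [0.4929, 0.3014, 0.0256]
tool_rot: [0.707, 0.707, 0.001, 0.001]
force: [0.3, 0.8, 0.0]
finger_gap: -0.001
gripper_force: 0.0
```

Emit:
apply_moves --pt "-0.012 0 0.002 0 0 0 1" --pt "-0.012 0 0 0 0 0 1" --pt "-0.006 0 0 0 0 0 1" --pt "-0.006 0 0 0 0 0 1" --pt "-0.005 0 0 0 0 0 1" --pt "-0.004 0 0 0 0 0 1" --pt "0 0 0 0 0 0 1"

```text
t: 8.0
tcp_pos: [0.4921, 0.2558, 0.0224]
tool_rot: [0.707, 0.707, 0.0, 0.0]
force: [0.9, 1.1, 0.7]
finger_gap: 0.001
gripper_force: 0.5
```

Emit:
apply_moves --pt "-0.003 0 0 0 0 0 1" --pt "-0.003 0 0 0 0 0 1" --pt "0 0 0 0 0 0 1"

```text
t: 8.38
tcp_pos: [0.4918, 0.2498, 0.0223]
tool_rot: [0.707, 0.707, -0.0, 0.0]
force: [0.0, 2.0, 1.3]
finger_gap: 0.002
gripper_force: 0.9
```

Emit:
apply_moves --pt "-0.002 0 0 0 0 0 1" --pt "-0.002 0 0 0 0 0 1" --pt "0 0 0 0 0 0 1"

```text
t: 8.75
tcp_pos: [0.4915, 0.2479, 0.0224]
tool_rot: [0.708, 0.706, 0.001, -0.001]
force: [-0.7, 10.6, 1.9]
finger_gap: 0.001
gripper_force: 5.3
```

Emit:
apply_moves --pt "-0.002 0 0 0 0 0 1" --pt "0 0 0 0 0 0 1"

```text
t: 9.0
tcp_pos: [0.4915, 0.2478, 0.0224]
tool_rot: [0.708, 0.706, 0.002, -0.002]
force: [-2.1, 18.0, -0.4]
finger_gap: -0.001
gripper_force: 9.0
```

The push stalled at y≈0.248 with 18 N, which matches the expected home position. I'll retreat, lift and check.

Emit:
apply_moves --pt "0.02 0 0 0 0 0 1" --pt "0 0 -0.055 0 0 0 1" --pt "0 0 -0.06 0 0 0 1" --pt "0 0 -0.06 0 0 0 1" --pt "0 0 -0.055 0 0 0 1" --pt "0.05 0 0 0 0 0 1" --pt "0 0 0 0 0 0 1"

```text
t: 9.88
tcp_pos: [0.4916, 0.3159, 0.253]
tool_rot: [0.706, 0.708, 0.0, 0.0]
force: [-0.3, -0.4, -1.2]
finger_gap: -0.001
gripper_force: 0.0
```

```bash
python3 - <<'E'
from h import *
im=snapshot("scene"); u0,v0=210,160
cv2.imwrite("pics/s4.png",cv2.resize(im[v0:v0+105,u0:u0+140,::-1],(800,600),interpolation=cv2.INTER_CUBIC))
im=snapshot("top"); u0,v0=176,138
cv2.imwrite("pics/t4.png",cv2.resize(im[v0:v0+120,u0:u0+160,::-1],(800,600),interpolation=cv2.INTER_CUBIC))
E
```

```text
(no output)
```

View pics/s4.png

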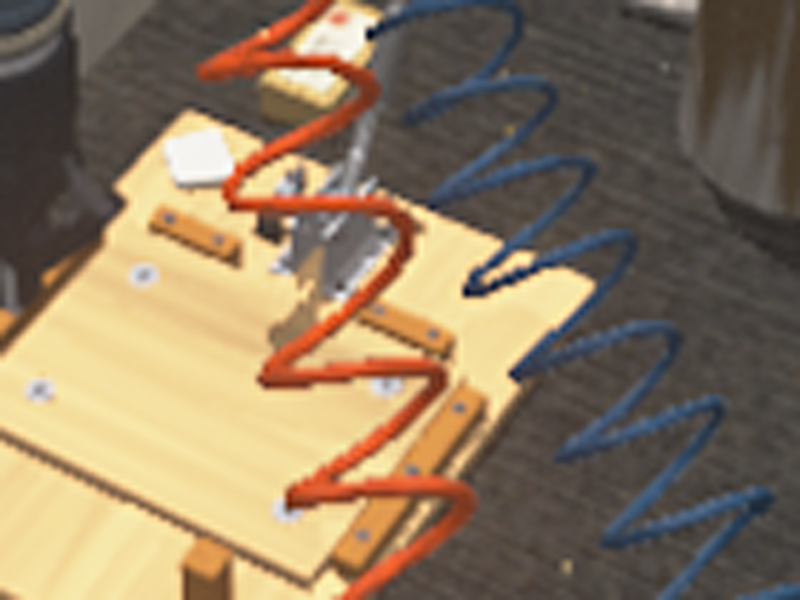

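View pics/t4.png

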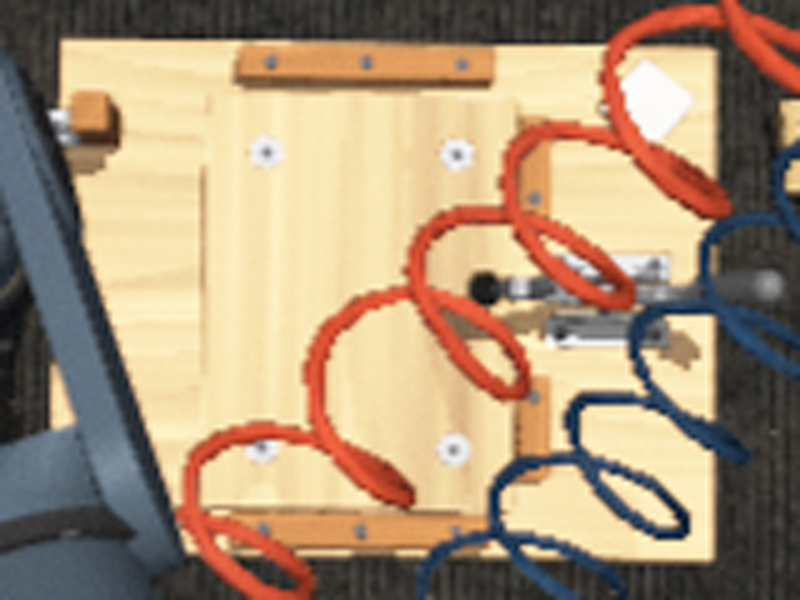

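The board sits square and home: its rear edge is vertical at column ≈207 and its front edge at ≈517, on both stop faces. The handle tip is at (770,285), where predicted. On to the clamp handle.

Emit:
apply_moves --pt "-0.055 0 0 0 0 0 1" --pt "-0.055 0 0 0 0 0 1" --pt "-0.055 0 0 0 0 0 1" --pt "-0.055 0 0 0 0 0 1" --pt "-0.055 0 0 0 0 0 1" --pt "-0.055 0 0 0 0 0 1" --pt "0 0 0 0 0 0 1" --pt "0 0 0 0 0 0 1"

```text
t: 10.98
tcp_pos: [0.4908, -0.0164, 0.2516]
tool_rot: [0.708, 0.706, -0.001, -0.001]
force: [-0.1, 0.2, 0.5]
finger_gap: -0.002
gripper_force: 0.0
```

Emit:
apply_moves --pt "0 0 0.04 0 0 0 1" --pt "0 0 0.04 0 0 0 1" --pt "0 0 0.025 0 0 0 1" --pt "0 0 0 0 0 0 1"

```text
t: 11.48
tcp_pos: [0.4898, -0.0142, 0.1455]
tool_rot: [0.706, 0.708, -0.002, -0.003]
force: [0.7, -0.4, 0.6]
finger_gap: -0.001
gripper_force: 0.0
```

Emit:
apply_moves --pt "-0.011 0 0 0 0 0 1" --pt "-0.01 0 0 0 0 0 1" --pt "-0.009 0 0.004 0 0 0 1" --pt "-0.009 0 0.005 0 0 0 1" --pt "-0.008 0 0.006 0 0 0 1" --pt "-0.007 0 0.007 0 0 0 1" --pt "0 0 0 0 0 0 1"

```text
t: 12.35
tcp_pos: [0.4911, -0.0703, 0.1244]
tool_rot: [0.707, 0.707, -0.001, -0.001]
force: [-0.3, -0.1, 0.8]
finger_gap: -0.0
gripper_force: 0.0
```

Emit:
apply_moves --pt "-0.006 0 0.008 0 0 0 1" --pt "-0.006 0 0.008 0 0 0 1" --pt "-0.005 0 0.009 0 0 0 1" --pt "-0.004 0 0.009 0 0 0 1" --pt "0 0 0 0 0 0 1"

```text
t: 12.98
tcp_pos: [0.4914, -0.0911, 0.0903]
tool_rot: [0.707, 0.707, -0.0, -0.001]
force: [0.3, 0.1, 0.6]
finger_gap: 0.002
gripper_force: 0.0
```

```bash
python3 - <<'E'
from h import *
im=snapshot("scene"); u0,v0=210,120
cv2.imwrite("pics/s5.png",cv2.resize(im[v0:v0+120,u0:u0+160,::-1],(800,600),interpolation=cv2.INTER_CUBIC))
E
```

```text
(no output)
```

View pics/s5.png

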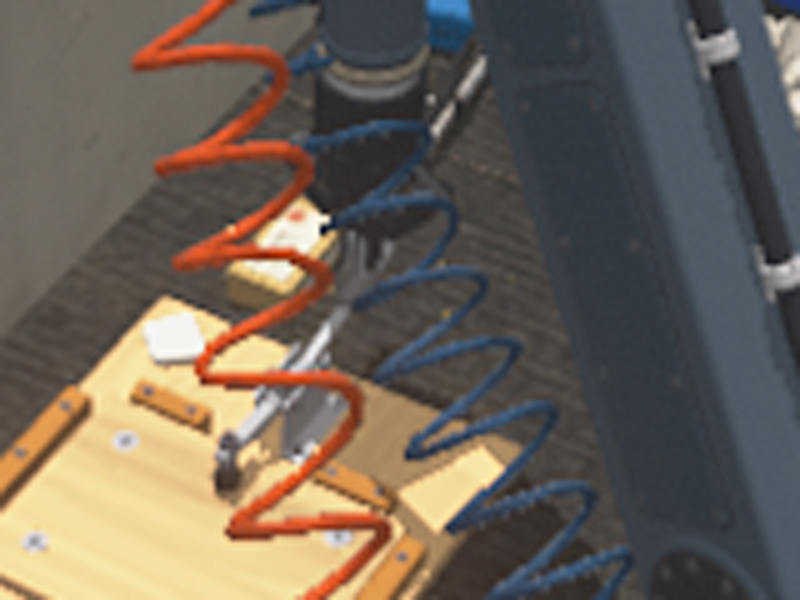

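The handle is following the fingers (contact at ≈(365,255)), and the pad (≈228,465) is coming down on the board. Continuing to the stop.

Emit:
apply_moves --pt "-0.003 0 0.009 0 0 0 1" --pt "-0.002 0 0.009 0 0 0 1" --pt "0 0 0.005 0 0 0 1" --pt "0 0 0 0 0 0 1"

```text
t: 13.52
tcp_pos: [0.4916, -0.0959, 0.0677]
tool_rot: [0.707, 0.707, -0.0, -0.001]
force: [-0.0, 0.7, 0.4]
finger_gap: 0.005
gripper_force: 0.0
```

Emit:
apply_moves --pt "0 0 0.003 0 0 0 1" --pt "0 0 0.002 0 0 0 1" --pt "0 0 0 0 0 0 1"

```text
t: 13.9
tcp_pos: [0.4919, -0.0961, 0.0635]
tool_rot: [0.707, 0.707, -0.0, 0.0]
force: [-0.7, -1.3, 2.0]
finger_gap: 0.0
gripper_force: 1.2
```

Emit:
apply_moves --pt "0 0 0.002 0 0 0 1" --pt "0 0 0.002 0 0 0 1" --pt "0 0 0 0 0 0 1"

```text
t: 14.28
tcp_pos: [0.4919, -0.0961, 0.0626]
tool_rot: [0.707, 0.707, 0.0, 0.001]
force: [-5.7, 0.2, 29.9]
finger_gap: 0.003
gripper_force: 15.0
```

It stopped hard at z=0.0626, the predicted stop height. Lifting straight off and checking.

Emit:
apply_moves --pt "0 0 -0.03 0 0 0 1" --pt "0 0 -0.055 0 0 0 1" --pt "0 0 -0.06 0 0 0 1" --pt "-0.05 -0.03 -0.04 0 0 0 1" --pt "-0.06 -0.03 0 0 0 0 1" --pt "-0.06 -0.03 0 0 0 0 1" --pt "0 0 0 0 0 0 1" --pt "0 0 0 0 0 0 1"

```text
t: 15.28
tcp_pos: [0.4091, -0.2514, 0.2393]
tool_rot: [0.708, 0.707, 0.0, -0.001]
force: [-0.7, -0.5, -0.3]
finger_gap: 0.003
gripper_force: 0.0
```

```bash
python3 - <<'E'
from h import *
im=snapshot("scene")[160:265,210:350,::-1]; tp=snapshot("top")[138:258,176:336,::-1]
a=cv2.resize(im,(400,300),interpolation=cv2.INTER_CUBIC);b=cv2.resize(tp,(800,600),interpolation=cv2.INTER_CUBIC)
b[300:,:400]=a
cv2.imwrite("pics/f6.png",b)
E
```

```text
(no output)
```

View pics/f6.png

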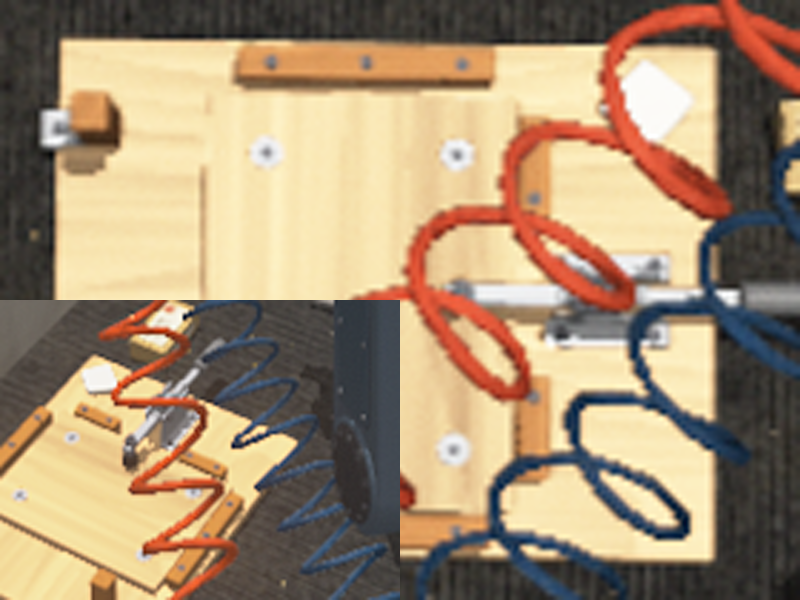

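The clamp is shut with its handle level (grip from column ≈745). The pad is on the board at ≈(458,293), and the board and chalk haven't moved.

```bash
python3 -c "
from station import *
print(sign_off())"
```

```text
the job is handed in; nothing more can be done
None
```

The board was tipped flat, pushed square against both end stops, and the clamp was shut on it at its stop; the job is handed in, but no verdict came back and I judged the pad pressure from the pictures and the stop position, not a direct reading.

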